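# Open the button jar in its holder

### The arm

A 6-joint arm with a two-finger parallel gripper is mounted at the origin on a cart in front of the work surface, level with it; the furniture and walls round the work are solid. World frame = base frame: x ahead of the robot, y to its left, z up, the work surface at z = 0. Lengths are in mm, angles in degrees, forces in N, time in s.
With the tool pointing down it reaches from about 300 to 850 mm from the base axis. Payload 4.2 kg.
Tool frame: the origin (TCP) lies between the finger pads; the fingertips stand 14 mm ahead of it and the grasp point (between the pads) lies 5 mm behind it (env.finger_overhang is the distance from the TCP to the fingertips, in mm); z points along the fingers, y is the line along which they close (so a half turn about z gives the same grasp; the last joint's range is limited). The gripper opens to 91 mm and grips with 3 to 60 N. Pads are 32 mm wide; open, the fingers measure 118 mm over their backs; the gripper's body (76 mm by 178 mm) begins 60 mm behind the grasp point.
Start: joints at [-67.323, 18.312, 89.639, -0, 72.044, -1.146], TCP at [232.259, -526.02, 227.976] pointing down, gripper open.
Joint ranges: [-177.97, 177.97], [-48.28, 115.42], [12.27, 149.76], [-77.06, 257.06], [2.81, 150.46], [-146.56, 146.56]. Speed limits (degrees/s): [147.25, 147.25, 180, 180, 180, 180].

### API

Orientations are given as [roll, pitch, yaw] about the fixed x, y, z axes, in that order (R = Rz(yaw) Ry(pitch) Rx(roll)).
In Python, from workcell import status, cams, env, finder gives the robot as it stands.
- The arm moves only by the tool apply_moves, never from a script. Its argument "increments" is a list of rows, each a list of 7 numbers: the opening, from -1 (shut) to 1 (fully open), then the shift along the world's x, y, z in m, then the turn, a rotation vector about the world's x, y, z in degrees. In form: [[gripper, x, y, z, ax, ay, az], ...]. A call has 1 to 5 rows; each row shifts and turns the commanded pose from where the row before left it; what a row does not reach is not made up. A row lasts 1/12 s, in which the tool goes at most 41.7 mm and 7.16 degrees, less where a joint would pass 70% of its speed; a pose out of reach is approached as far as the arm can. A call with a gripper value outside its range is refused whole. The fingers move at their own pace and stop on an object; "newtons" is the grip in N (left out, the last holds). Time passes only in rows, so rows that do not move let the fingers close. It gives the time, the measured TCP pose, the force, the opening and the grip force at its end, in the units of the state.
- status.state(): the state, without advancing time (a new reading comes with each control period).
- cams.grab_frame(name): name is "scene" or "top" or "wrist"; returns a dict with "color" (420x560x3 uint8, red, green, blue), "intrinsics" (3x3 intrinsics, pixels), "R" (3x3) and "t" (3): a world point X has camera coordinates R X + t. Camera axes: x right, y down, z forward; pixel columns grow to the right and rows downward; lengths in mm; the calibration is good to about 2 mm. The wrist camera is an equidistant fisheye: a pixel r from the principal point sees the ray r / f radians off the axis. A picture is of the moment at which its call begins. There is no depth.
- env.job_done(): hands the job in; it is judged then, once.
Trained networks look in the newest picture that a camera, given by its name, has taken for a name from the list of things; names that differ only in an ending like _2 or _b are one class to them, and where a whole thing is asked for, a point or a joint stands for the part that bears it (a point fixed in the world has none). Each returns a list of dicts, best first, with "score" (0 to 1); they miss things now and then, are a little off and sometimes report something else, mostly with a low value. They report only what shows in the picture. A call takes as long as a camera call. They do not tell look-alikes from the thing itself.
- finder.boxes_of(query, camera): "rect" ([left, top, width, height] in pixels, round what is visible of it).
- finder.trace(query, camera): "pixels" (420x560 bool, what is visible of it) and "rect" ([left, top, width, height] in pixels, round what is visible of it).
The state is a dict: "time_s": time; "qpos": joint angles; "qvel": joint speeds; "effort": joint torques, N m; "ee_pos": TCP position; "ee_rot": TCP orientation; "force": force on the tool from outside, world axes, zero at the start; "torque": the same for the moment, N m; "gripper_width": finger opening in mm; "gripper_force": force on a finger pad.
Only numpy, scipy, OpenCV 4.12 (cv2) and the standard library are available. Lean on these libraries where they do the work, as an engineer would, in place of code of your own. Each camera call takes 0.05 s, during which the arm holds its last target. There are 200 camera calls.

### The job

For some mending I need a button out of the square glass jar: push the open drawer of the jar holder fully home until its catch snaps in, so that the fork straddles the jar and keeps it from turning, and only then unscrew the tight red lid (anticlockwise from above) until its thread lets go. Lift the lid off and finish while holding it level in the gripper just above the jar's mouth, one or two finger-breadths clear of it: do not put it down or let it go. The jar stays standing in the holder, not lifted, tipped or turned along, the drawer stays home, and the sewing things and pegs round about are left alone.

Things in the scene. Friction and masses are not known exactly. Their poses are not given: they have to be found in the camera images.
- holder: Jar holder, an opening aid held fast on suction feet: dark grey base 130 mm (x) by 126 mm (y), teal drawer carrying the jar. Origin: centre of the base's underside, on the worktop; x points to the rear, the drawer opens towards -x; z up. On its rear half a nylon-lined U-shaped fork: two arms along x, gap 63.6 mm, flared mouth, top 65 mm above the worktop.
- drawer (a joint): Opening of the holder's drawer, m: 0 = fully home (rigid stop), about 0.04 to 0.055 at the start. It slides with about 1 N of friction; over the last 9 mm a sprung roller catch takes about 6 N to pass, then snaps it home and keeps it there.
- push_pad (a point): Centre of the outer (-x) face of the drawer's teal front, where to push; moves with the drawer. In the holder's frame at [-0.074 - opening, 0, 0.050]. The front is 118 mm wide and 64 mm tall, its top edge 78 mm above the worktop. Axes as the holder's.
- jar: Square clear glass jar of coloured buttons, 60 x 60 mm, 0.4 kg, loose on the drawer's rubber mat, 18 mm above the worktop. Origin: centre of its underside; z up. Body 62 mm tall, then a round neck. Its sides are within 5 degrees of the holder's. With the drawer home it stands within 11 mm of the holder's origin. Unless braced by the fork it tends to turn with the lid.
- jar_mouth (a point): Centre of the jar's mouth: top of its terracotta-coloured sealing ring when uncovered, 93 mm above the jar's underside (111 mm above the worktop). Axes as the jar's.
- lid: Red ribbed screw lid, loose, 60 g, 58 mm in diameter, 22 mm tall. Origin: centre of its lower rim; z up through its top. Screwed tight, its rim lies 22 mm below jar_mouth, 71 mm above the jar's underside and 89 mm above the worktop, its top 111 mm above the worktop. Before it is turned its axes are the jar's.
- lid_top (a point): Centre of the lid's flat top, 22 mm above its rim. Thread: 3 starts, right-handed, rises 3 mm in all. It takes about 0.3 N m at first, less as the sprung seal relaxes; after about 1.0 rad anticlockwise (seen from above) the lugs are clear and it lifts straight off. At 1.8 rad they meet a stop: lift between 1.1 and 1.7 rad. Pulled up earlier it takes the jar along.
- red_spool: Bystander: red thread spool, 29 x 29 x 40 mm, upright, loose. Origin: centre of its underside.
- blue_spool: Bystander: blue thread spool, 29 x 29 x 40 mm, upright, loose. Origin: centre of its underside.
- white_spool: Bystander: white thread spool, 29 x 29 x 40 mm, upright, loose. Origin: centre of its underside.
- tape_measure: Bystander: yellow tape measure, 66 x 74 x 33 mm, loose. Origin: centre of its underside.
- scissors: Bystander: blue-handled scissors lying flat, 87 x 199 x 9 mm, loose. Origin: centre of the underside.
- stapler: Bystander: teal stapler, 138 x 76 x 50 mm, loose. Origin: centre of its underside.
- peg_a: Bystander: wooden clothes peg, 15 x 72 x 12 mm, loose. Origin: centre of its underside.
- peg_b: Bystander: pink clothes peg, 15 x 72 x 12 mm, loose. Origin: centre of its underside.
There are look-alikes about, which are no part of the job. There is more than one size of the lid; the job needs the middle-sized.

How it is judged (in metres and radians):
On the way, in this order (a step that is already met when the one before it is completed fails the run):
1. the drawer is pushed home past its catch, the lid still screwed on (value of joint drawer below 0.002 m and z of lid in the frame of jar_mouth below -0.018 m), for 0.2 s.
2. with the drawer home, the gripper has the lid off the thread and clear above the mouth (value of joint drawer below 0.002 m and z of lid in the frame of jar_mouth above 0.002 m and contact force between the fingers and lid above 0.5 N and contact force between lid and jar below 0.2 N), for 0.1 s.
At the end, for the whole second after the job is handed in: The drawer is home (within 2 mm), the jar stands on its mat between the fork's arms (tilt under 0.06 rad, not raised), and the gripper alone holds the lid still and level (tilt under 0.2 rad), its rim 3 to 50 mm above the jar's mouth and its centre within 20 mm of the mouth's axis (value of joint drawer below 0.002 m and z of lid in the frame of jar_mouth between 0.003 and 0.05 m and horizontal distance between lid and jar_mouth below 0.02 m and angle between lid's own z axis and vertical below 0.2 rad and contact force between the fingers and lid above 0.5 N and contact force between lid and jar below 0.2 N and contact force between lid and holder below 0.2 N and linear speed of lid below 0.03 m/s and angle between jar's own z axis and vertical below 0.06 rad and z of jar in the frame of holder between 0.014 and 0.022 m and x of jar in the frame of holder above -0.02 m and linear speed of jar below 0.02 m/s); the arm keeps its last pose, push and grip.
It fails at once if the jar is lifted more than 8 mm off its mat (z of jar in the frame of holder above 0.026 m).
It fails at once if the jar is tipped by more than 0.15 rad (angle between jar's own z axis and vertical above 0.15 rad).
It fails at once if the jar turns along by more than 0.25 rad from square with its holder (angle between the x axis of jar and the x axis of holder, either way round above 0.25 rad).
It fails at once if a bystander is shifted by more than 15 mm (distance of any of red_spool, blue_spool, white_spool, tape_measure, scissors, stapler, peg_a, peg_b from where it was at the start of the episode above 0.015 m).
It also fails if it takes over 48 s, if anything falls off the work surface, if the arm or the gripper's body presses on something with over 40 N, if the wrist force passes 120 N, or if a joint passes its speed limit or range.

## Working session

There is one attempt and no reset: what is moved stays moved. The work goes in short steps, Python scripts to look and compute and a tool call to move; the robot and the scene stay as the last step left them, time stands still between calls to the robot, and variables do not carry over. Pictures are saved under pics/ and viewed, at most 10 in all, crops included, and the job is handed in when it is done.

Besides the shell and the picture viewer there is one more tool, called after ">>>" as a command line: name --pt "numbers of a row" for each row, then --argument value for the rest. apply_moves: Moves the arm, as the interface text tells. Its arguments: {"type":"object","properties":{"increments":{"type":"array","items":{"type":"array","items":{"type":"number"}}},"newtons":{"type":"number"}},"required":["increments"]}

```bash
mkdir -p pics; python3 - <<'E'
from workcell import status, cams, env, finder
import cv2,numpy as np
print(status.state())
for c in ["scene","top"]:
    f=cams.grab_frame(c); cv2.imwrite(f"pics/{c}0.png",f["color"][:,:,::-1])
    print(c,f["intrinsics"].tolist(),np.round(f["R"],4).tolist(),f["t"].tolist())
    for q in ["holder","jar","lid","drawer","push_pad","red_spool"]:
        print(q,[(round(d["score"],2),np.round(d["rect"]).tolist()) for d in finder.boxes_of(q,c)])
E
```

```text
{'time_s': 0.0, 'qpos': array([-6.73216026e+01,  1.83501366e+01,  8.97091786e+01, -3.84828208e-04,
        7.20432683e+01, -1.14713787e+00]), 'qvel': array([-0.04270534, -0.12082084,  0.01047098, -0.07262942,  0.01539254,
        0.01414346]), 'effort': array([-7.01549743e-04, -4.12462449e+01, -2.31973135e+01,  7.26164994e-02,
        4.59191320e-02, -1.67041508e-04]), 'ee_pos': array([ 232.06638943, -525.53906874,  227.11656047]), 'ee_rot': array([-1.79897430e+02, -1.68792231e-03,  2.38256527e+01]), 'force': array([-0.46913488,  0.2168021 , -0.12989817]), 'torque': array([-0.06355052,  0.00414168, -0.01873389]), 'gripper_force': 0.0, 'gripper_width': 91.32733707891614}
scene [[502.25642619183503, 0.0, 279.77326182344], [0.0, 502.25642619183503, 212.21556784856125], [0.0, 0.0, 1.0]] [[-0.9721, -0.2345, 0.0104], [-0.1076, 0.4059, -0.9075], [0.2086, -0.8833, -0.4198]] [606.0617605077897, 145.16879249728748, 1458.4108457725324]
holder [(0.7, [291.0, 215.0, 64.0, 53.0]), (0.16, [242.0, 290.0, 12.0, 18.0])]
jar [(0.67, [316.0, 224.0, 26.0, 21.0])]
lid [(0.67, [297.0, 215.0, 26.0, 15.0]), (0.48, [323.0, 214.0, 17.0, 12.0])]
drawer [(0.73, [342.0, 220.0, 17.0, 25.0])]
push_pad [(0.7, [316.0, 220.0, 43.0, 31.0])]
red_spool [(0.45, [214.0, 263.0, 9.0, 14.0])]
top [[450.44151677127934, 0.0, 280.21153458544165], [0.0, 450.44151677127934, 203.8031091395337], [0.0, 0.0, 1.0]] [[0.0014, -0.9999, -0.0107], [-0.9987, -0.0009, -0.0515], [0.0515, 0.0108, -0.9986]] [11.02696598278051, 601.2364299473462, 1376.0969967553103]
holder [(0.56, [235.0, 218.0, 68.0, 59.0])]
jar [(0.6, [256.0, 232.0, 47.0, 38.0])]
lid [(0.81, [268.0, 239.0, 20.0, 16.0]), (0.73, [311.0, 206.0, 25.0, 30.0]), (0.57, [317.0, 245.0, 14.0, 21.0])]
drawer [(0.75, [259.0, 231.0, 44.0, 42.0])]
push_pad [(0.69, [257.0, 232.0, 49.0, 41.0]), (0.55, [268.0, 240.0, 20.0, 21.0])]
red_spool [(0.41, [257.0, 233.0, 45.0, 39.0])]
```

View pics/scene0.png

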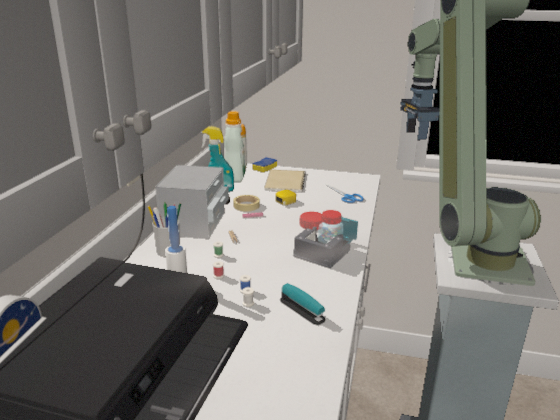

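View pics/top0.png

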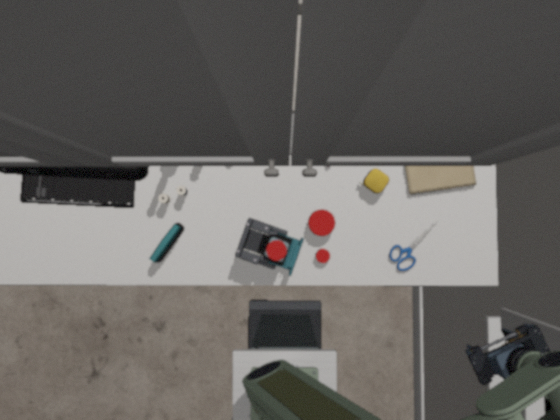

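The scene shows the holder (about 322,235) with its jar and drawer opening to the right in the top view (drawer front at 293,253, middle lid at 277,250). A bigger lid is at (321,222) and a small one at (322,256). Next I compute the geometry.

```bash
cat > h.py <<'E'
from workcell import status, cams, env, finder
import cv2,numpy as np
def back(f,uv,z):
    K,R,t=f["intrinsics"],np.array(f["R"]),np.array(f["t"])
    d=R.T@np.linalg.inv(K)@np.array([uv[0],uv[1],1.]); c=-R.T@t
    return c+d*(z-c[2])/d[2]
def proj(f,X):
    c=np.array(f["R"])@X+f["t"]; p=np.array(f["intrinsics"])@c; return p[:2]/p[2]
def fish(f,uv,z):
    K,R,t=np.array(f["intrinsics"]),np.array(f["R"]),np.array(f["t"])
    v=np.array([(uv[0]-K[0,2])/K[0,0],(uv[1]-K[1,2])/K[1,1]]); th=np.hypot(*v)
    d=R.T@np.r_[v/max(th,1e-9)*np.sin(th),np.cos(th)]; c=-R.T@t
    return c+d*(z-c[2])/d[2]
E
python3 - <<'E'
from h import *
f=cams.grab_frame("top")
for uv,z in [((277.5,250),111),((321,222),22),((322,256),20)]: print(uv,back(f,uv,z).round())
for d in finder.trace("lid","top"):
    ys,xs=np.nonzero(d["pixels"]); print(round(d["score"],2),xs.mean(),ys.mean(),len(xs))
im=f["color"][195:295,210:350,::-1]; cv2.imwrite("pics/topc.png",cv2.resize(im,None,fx=5.5,fy=5.5,interpolation=cv2.INTER_CUBIC))
E
```

```text
(277.5, 250) [464.  18. 111.]
(321, 222) [ 545. -114.   22.]
(322, 256) [ 441. -116.   20.]
0.84 276.7643312101911 249.53503184713375 314
0.65 321.5287958115183 222.18848167539267 573
0.51 322.76973684210526 255.23026315789474 152
```

View pics/topc.png

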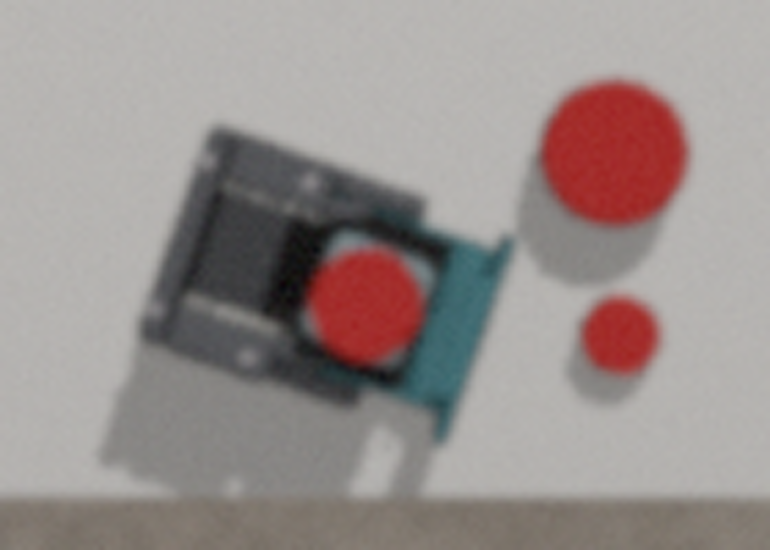

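```bash
python3 - <<'E'
from h import *
f=cams.grab_frame("top"); s=cams.grab_frame("scene")
P=lambda a,b,z: back(f,(210+a/5.5,195+b/5.5),z)
A,B=P(512,236,78),P(442,440,78); C,D=P(215,130,65),P(145,335,65)
E,F=P(425,200,25),P(357,403,25)
for p,q in((A,B),(C,D),(E,F)):
    d=p-q; print(p.round(),q.round(),((p+q)/2).round(1),np.linalg.norm(d).round(),np.degrees(np.arctan2(d[1],d[0])).round(1))
print("lid",back(f,(276.76,249.5),108).round(1))
for X in ([464,20,111],[545,-114,22],[441,-116,20]): print(proj(s,np.array(X)).round())
E
```

```text
[498. -56.  78.] [389. -19.  78.] [443.6 -37.6  78. ] 115.0 -19.0
[554. 104.  65.] [444. 141.  65.] [499.1 122.4  65. ] 117.0 -18.6
[516. -10.  25.] [404.  27.  25.] [460.2   8.7  25. ] 118.0 -18.5
lid [465.2  20.4 108. ]
[331. 213.]
[311. 218.]
[342. 222.]
```

>>> apply_moves --pt "-1 0.0155 0.0353 0 0 0 3.65" --pt "-1 0.0155 0.0353 0 0 0 3.65" --pt "-1 0.0155 0.0353 0 0 0 3.65" --pt "-1 0.0155 0.0353 0 0 0 3.65" --pt "-1 0.0155 0.0353 0 0 0 3.65" --newtons 20

```text
time_s: 1.32
ee_pos: [310.1, -347.9, 228.0]
ee_rot: [180.0, -0.0, 42.2]
force: [1.3, -0.2, -1.0]
gripper_width: 60.7
gripper_force: 0.0
```

>>> apply_moves --pt "-1 0.0155 0.0353 0 0 0 3.65" --pt "-1 0.0155 0.0353 0 0 0 3.65" --pt "-1 0.0155 0.0353 0 0 0 3.65" --pt "-1 0.0155 0.0353 0 0 0 3.65" --pt "-1 0.0155 0.0353 0 0 0 3.65"

```text
time_s: 1.73
ee_pos: [387.6, -171.3, 228.3]
ee_rot: [179.9, -0.0, 60.5]
force: [0.3, -0.3, 0.0]
gripper_width: 27.5
gripper_force: 0.0
```

>>> apply_moves --pt "-1 0.0155 0.0353 0 0 0 3.65" --pt "-1 0.0155 0.0353 0 0 0 3.65" --pt "-1 0.0145 0.035 0 0 0 3.65" --pt "-1 0 0 0 0 0 0"

```text
time_s: 2.07
ee_pos: [434.8, -62.2, 228.2]
ee_rot: [179.9, -0.2, 71.7]
force: [0.3, -0.4, 0.5]
gripper_width: 1.2
gripper_force: 0.0
```

```bash
python3 - <<'E'
from h import *
f=cams.grab_frame("wrist"); cv2.imwrite("pics/w1.png",f["color"][:,:,::-1])
s=status.state(); print(s["time_s"],s["ee_pos"],s["ee_rot"],s["qpos"].round(1),s["force"])
for q in ["lid","push_pad","holder"]:
  for d in finder.trace(q,"wrist"):
    ys,xs=np.nonzero(d["pixels"]); print(q,round(d["score"],2),xs.mean().round(1),ys.mean().round(1),d["rect"],fish(f,(xs.mean(),ys.mean()),{"lid":109,"push_pad":50,"holder":40}[q]).round())
E
```

```text
2.1167 [433.68379164 -64.83858809 228.0628256 ] [ 1.79972510e+02 -2.35823145e-02  7.16076326e+01] [-10.    5.9 106.1   0.   68.    8.4] [ 0.56613409  0.10175896 -1.02617281]
lid 0.96 377.6 206.1 [342.6, 169.2, 69.8, 75.0] [521. -85. 109.]
push_pad 0.59 277.6 142.5 [218.1, 65.1, 117.6, 114.4] [453.  -7.  50.]
holder 0.73 279.4 83.3 [219.6, 4.4, 122.2, 177.1] [474.  52.  40.]
```

View pics/w1.png

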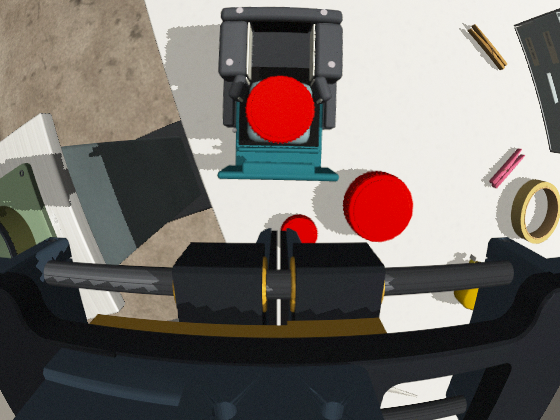

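The wrist view shows the drawer front's lower edge at row ~178 (cols 219-337), the fork square to the image, lid at (281,109), and the look-alikes at (299,229) and (378,207).

```bash
python3 - <<'E'
from h import *
f=cams.grab_frame("wrist")
for n,uv,z in [("lid",(280.5,109.5),111),("fl",(219,172),78),("fr",(337,172),78),("fl_bot",(219,178),78),("fr",(337,178),78),("rl",(221,10),65),("rr",(343,12),65),("small",(299,229),20),("armL",(230,20),65),("armLf",(227,125),20),("armRf",(336,126),20)]: print(n,fish(f,uv,z).round(1))
E
```

```text
lid [462.5  13.9 111. ]
fl [389.1 -20.4  78. ]
fr [495.6 -56.7  78. ]
fl_bot [387.1 -25.8  78. ]
fr [493.9 -62.3  78. ]
rl [441.9 135.9  65. ]
rr [556.5  95.1  65. ]
small [ 441.5 -116.8   20. ]
armL [446.9 121.6  65. ]
armLf [403.4  23.3  20. ]
armRf [518.1 -16.7  20. ]
```

>>> apply_moves --pt "-1 0 -0.002 -0.035 0 0 0" --pt "-1 0 0 -0.035 0 0 0" --pt "-1 0 0 -0.035 0 0 0" --pt "-1 0 0 -0.035 0 0 0" --pt "-1 0 0 -0.032 0 0 -0.4"

```text
time_s: 2.73
ee_pos: [431.9, -71.0, 54.6]
ee_rot: [180.0, 0.0, 70.7]
force: [-0.5, 0.3, 1.1]
gripper_width: 0.7
gripper_force: 0.0
```

>>> apply_moves --pt "-1 0.0016 0.0047 0 0 0 0" --pt "-1 0.0016 0.0047 0 0 0 0" --pt "-1 0.0016 0.0047 0 0 0 0"

```text
time_s: 2.98
ee_pos: [438.8, -56.0, 57.4]
ee_rot: [179.9, -0.0, 70.8]
force: [-2.5, -8.2, -2.0]
gripper_width: 0.3
gripper_force: 2.3
```

>>> apply_moves --pt "-1 0.0013 0.0038 0 0 0 0" --pt "-1 0.0013 0.0038 0 0 0 0" --pt "-1 0.0013 0.0038 0 0 0 0" --pt "-1 0.0013 0.0038 0 0 0 0" --pt "-1 0.0013 0.0038 0 0 0 0"

```text
time_s: 3.4
ee_pos: [444.7, -35.9, 56.7]
ee_rot: [179.9, -0.0, 70.9]
force: [-0.0, -1.6, 0.6]
gripper_width: 0.2
gripper_force: 0.5
```

>>> apply_moves --pt "-1 0.001 0.0028 0 0 0 0" --pt "-1 0.001 0.0028 0 0 0 0" --pt "-1 0.001 0.0028 0 0 0 0" --pt "-1 0.001 0.0028 0 0 0 0" --pt "-1 0 0 0 0 0 0"

```text
time_s: 3.82
ee_pos: [448.1, -24.6, 55.9]
ee_rot: [-180.0, -0.0, 70.9]
force: [0.7, -0.7, 0.4]
gripper_width: 0.6
gripper_force: 0.0
```

>>> apply_moves --pt "-1 0.0007 0.0019 0 0 0 0" --pt "-1 0.0007 0.0019 0 0 0 0" --pt "-1 0.0007 0.0019 0 0 0 0" --pt "-1 0.0007 0.0019 0 0 0 0" --pt "-1 0.0007 0.0019 0 0 0 0"

```text
time_s: 4.23
ee_pos: [451.4, -15.9, 55.9]
ee_rot: [-180.0, 0.1, 70.9]
force: [-2.2, -11.4, 3.1]
gripper_width: 0.1
gripper_force: 6.1
```

>>> apply_moves --pt "-1 0.0007 0.0019 0 0 0 0" --pt "-1 0.0007 0.0019 0 0 0 0" --pt "-1 0 0 0 0 0 0"

```text
time_s: 4.48
ee_pos: [451.5, -15.8, 56.1]
ee_rot: [-180.0, 0.5, 71.2]
force: [-4.8, -22.6, 5.1]
gripper_width: 0.5
gripper_force: 11.8
```

Stalled with 23 N at exactly the predicted home position. I back off, lift and look.

>>> apply_moves --pt "-1 -0.004 -0.012 0 0 0 0" --pt "-0.5 -0.002 -0.005 0.03 0 0 0" --pt "0 0 0 0.04 0 0 0" --pt "1 0 0 0.04 0 0 0" --pt "1 0 0 0.04 0 0 0"

```text
time_s: 4.9
ee_pos: [446.5, -28.5, 207.6]
ee_rot: [-180.0, -0.0, 70.9]
force: [1.9, 0.4, -0.4]
gripper_width: 24.3
gripper_force: 0.0
```

>>> apply_moves --pt "1 0 0 0.022 0 0 0" --pt "1 0 0 0 0 0 0"

```text
time_s: 5.07
ee_pos: [450.1, -28.6, 233.4]
ee_rot: [179.3, -0.2, 70.9]
force: [0.3, -0.3, -0.7]
gripper_width: 37.5
gripper_force: 0.0
```

```bash
python3 - <<'E'
from h import *
f=cams.grab_frame("wrist"); cv2.imwrite("pics/w2.png",f["color"][:,:,::-1])
s=status.state(); print(s["time_s"],s["ee_pos"],s["ee_rot"],s["qpos"].round(1),s["force"])
for c in ["wrist","top"]:
  if c=="top": g=cams.grab_frame(c)
  for d in finder.trace("lid",c):
    ys,xs=np.nonzero(d["pixels"]); print(c,round(d["score"],2),xs.mean().round(1),ys.mean().round(1),d["rect"],(fish(f,(xs.mean(),ys.mean()),109) if c=="wrist" else back(g,(xs.mean(),ys.mean()),108)).round(1))
E
```

```text
5.1167 [448.51515726 -28.55088524 230.50752317] [ 1.79644524e+02 -1.24636638e-01  7.08787708e+01] [ -5.1   6.6 104.8   0.   68.2  14. ] [-0.34580559  0.24271648 -0.55504059]
wrist 0.86 272.9 103.3 [240.5, 69.4, 66.2, 70.6] [478.1  60.9 109. ]
wrist 0.74 293.9 256.3 [276.5, 242.4, 36.0, 30.1] [451.  -74.9 109. ]
wrist 0.63 368.6 223.8 [337.1, 196.3, 68.1, 65.1] [526.1 -68.5 109. ]
top 0.81 262.5 244.4 [252.7, 235.7, 20.0, 14.6] [479.6  61.5 108. ]
top 0.81 322.1 221.0 [307.6, 207.3, 29.4, 30.2] [ 547.  -109.9  108. ]
```

View pics/w2.png

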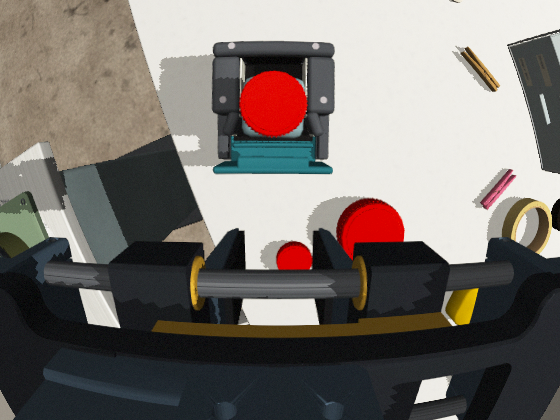

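Drawer is home with the jar between the fork arms, and the lid centre is at (273,103), world ≈ (478.5, 61). Now I move above it.

>>> apply_moves --pt "1 0.0102 0.0299 0 0 0 0" --pt "1 0.0102 0.0299 0 0 0 0" --pt "1 0.0102 0.0299 0 0 0 0" --pt "1 0 0 -0.02 0 0 0" --pt "1 0 0 -0.02 0 0 0"

```text
time_s: 5.68
ee_pos: [477.8, 62.6, 186.3]
ee_rot: [-180.0, 0.0, 71.0]
force: [0.7, -0.1, -0.6]
gripper_width: 86.8
gripper_force: 0.0
```

>>> apply_moves --pt "1 0 0 -0.02 0 0 0" --pt "1 0 0 0 0 0 0" --pt "1 0 0 0 0 0 0"

```text
time_s: 5.93
ee_pos: [476.2, 60.9, 166.1]
ee_rot: [-179.7, 0.1, 70.9]
force: [0.0, 0.5, 0.6]
gripper_width: 91.2
gripper_force: 0.0
```

```bash
python3 - <<'E'
from h import *
f=cams.grab_frame("wrist"); cv2.imwrite("pics/w3.png",f["color"][:,:,::-1])
s=status.state(); print(s["time_s"],s["ee_pos"],s["ee_rot"],s["qpos"].round(1),s["force"],s["gripper_width"])
for d in finder.trace("lid","wrist"):
    ys,xs=np.nonzero(d["pixels"]); print(round(d["score"],2),xs.mean().round(1),ys.mean().round(1),d["rect"],fish(f,(xs.mean(),ys.mean()),110).round(1))
E
```

```text
5.9833 [477.28517989  60.87678863 167.39946746] [-1.79900615e+02  4.23642250e-02  7.08660320e+01] [  5.9  12.9 106.8   0.   60.5  25. ] [-0.53629908  1.02564583  0.5144671 ] 90.98065904358008
0.92 280.4 227.0 [238.4, 182.2, 85.4, 87.8] [479.1  64.9 110. ]
0.76 360.1 312.9 [348.8, 297.7, 22.3, 27.5] [514.4 -21.1 110. ]
0.52 280.9 184.3 [243.7, 170.3, 73.3, 38.1] [488.9  92.4 110. ]
```

View pics/w3.png

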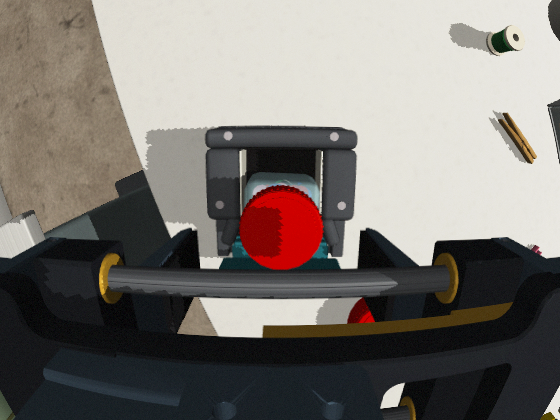

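The lid is centred between the open fingers (circle centre ≈ 281,229); a small +1/+2 mm correction, then down and grip.

>>> apply_moves --pt "1 0.001 0.002 -0.02 0 0 0" --pt "1 0 0 -0.02 0 0 0" --pt "1 0 0 -0.014 0 0 0" --pt "1 0 0 -0.008 0 0 0" --pt "1 0 0 0 0 0 0"

```text
time_s: 6.45
ee_pos: [478.1, 62.7, 105.4]
ee_rot: [-179.9, 0.0, 70.9]
force: [-0.4, -0.4, 0.3]
gripper_width: 91.2
gripper_force: 0.0
```

>>> apply_moves --pt "0.2 0 0 0 0 0 0" --pt "0.2 0 0 0 0 0 0" --pt "-1 0 0 0 0 0 0" --pt "-1 0 0 0 0 0 0" --pt "-1 0 0 0 0 0 0" --newtons 25

```text
time_s: 6.87
ee_pos: [478.9, 62.9, 106.6]
ee_rot: [179.9, -0.0, 70.9]
force: [-0.2, -0.2, 0.1]
gripper_width: 60.8
gripper_force: 0.0
```

>>> apply_moves --pt "-1 0 0 0 0 0 0" --pt "-1 0 0 0 0 0 0" --pt "-1 0 0 0 0 0 0" --newtons 45

```text
time_s: 7.12
ee_pos: [478.5, 63.0, 106.4]
ee_rot: [180.0, -0.0, 70.9]
force: [-1.3, 0.3, 4.7]
gripper_width: 57.3
gripper_force: 45.0
```

>>> apply_moves --pt "-1 0 0 0.0001 0 0 3" --pt "-1 0 0 0.0001 0 0 3" --pt "-1 0 0 0.0001 0 0 3" --pt "-1 0 0 0.0001 0 0 3" --pt "-1 0 0 0.0001 0 0 3"

```text
time_s: 7.53
ee_pos: [479.0, 62.9, 106.7]
ee_rot: [179.9, -0.0, 85.9]
force: [-0.3, 0.2, 2.7]
gripper_width: 57.1
gripper_force: 45.0
```

```bash
python3 - <<'E'
from h import *
f=cams.grab_frame("top")
s=status.state(); print(s["ee_pos"],s["ee_rot"],s["force"],s["torque"],s["gripper_width"])
E
```

```text
[479.00842868  62.84188425 106.75773084] [ 1.79934412e+02 -1.05101854e-02  8.60829296e+01] [-1.16737139  1.05281346  4.58148423] [0.0619267  0.0331586  0.09881326] 57.72126325583829
```

>>> apply_moves --pt "-1 0 0 0.0002 0 0 3" --pt "-1 0 0 0.0002 0 0 3" --pt "-1 0 0 0.0002 0 0 3" --pt "-1 0 0 0.0002 0 0 3" --pt "-1 0 0 0.0002 0 0 3" --newtons 55

```text
time_s: 8.0
ee_pos: [478.9, 62.9, 107.5]
ee_rot: [179.9, -0.0, 100.9]
force: [0.5, 1.4, 0.7]
gripper_width: 57.1
gripper_force: 55.0
```

```bash
python3 - <<'E'
from h import *
s=status.state(); print(s["ee_pos"],s["ee_rot"],s["force"],s["torque"],s["gripper_width"])
f=cams.grab_frame("wrist"); cv2.imwrite("pics/w4.png",f["color"][:,:,::-1])
E
```

```text
[478.93308489  62.90297126 107.54829346] [ 1.79944429e+02 -3.03065418e-03  1.00913409e+02] [0.54726352 1.35598221 0.6711696 ] [ 0.04720448 -0.09023941 -0.22035645] 57.137063257710736
```

View pics/w4.png

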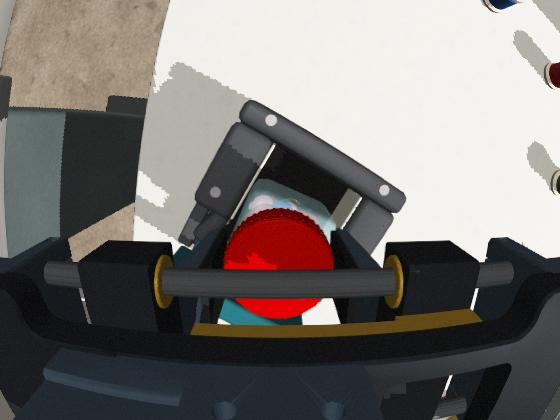

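The wrist view shows the jar still square in the fork (jar body and arms both rotated together about 30° in the picture) with the lid gripped. Torque −0.22 N m shows the thread is turning.

>>> apply_moves --pt "-1 0 0 0.0002 0 0 3.5" --pt "-1 0 0 0.0002 0 0 3.5" --pt "-1 0 0 0.0002 0 0 3.5" --pt "-1 0 0 0.0002 0 0 3.5" --pt "-1 0 0 0.0002 0 0 3.5"

```text
time_s: 8.47
ee_pos: [478.8, 62.9, 108.4]
ee_rot: [180.0, 0.0, 118.4]
force: [0.3, 0.5, 1.2]
gripper_width: 57.3
gripper_force: 55.0
```

>>> apply_moves --pt "-1 0 0 0.0001 0 0 3.5" --pt "-1 0 0 0.0001 0 0 3.5" --pt "-1 0 0 0.0001 0 0 3.5" --pt "-1 0 0 0.0001 0 0 3.5" --pt "-1 0 0 0.0001 0 0 3.5"

```text
time_s: 8.88
ee_pos: [478.8, 62.8, 108.8]
ee_rot: [180.0, 0.0, 136.0]
force: [0.7, 0.2, 1.0]
gripper_width: 57.7
gripper_force: 55.0
```

```bash
python3 - <<'E'
from h import *
s=status.state(); print(s["ee_pos"],s["ee_rot"],s["force"],s["torque"],s["gripper_width"])
E
```

```text
[478.78849879  62.75902127 108.8298581 ] [1.79991251e+02 3.30916747e-02 1.35955781e+02] [0.68429238 0.19503365 1.04155534] [ 0.00672073 -0.1223153  -0.00769328] 57.65820111113684
```

>>> apply_moves --pt "-1 0 0 0.0002 0 0 3.5" --pt "-1 0 0 0.0002 0 0 3.5" --pt "-1 0 0 0.0002 0 0 3.5" --pt "-1 0 0 0.0002 0 0 3.5" --pt "-1 0 0 0 0 0 0"

```text
time_s: 9.3
ee_pos: [478.5, 62.8, 109.4]
ee_rot: [-180.0, -0.0, 149.8]
force: [0.3, 0.1, -0.6]
gripper_width: 57.9
gripper_force: 55.0
```

>>> apply_moves --pt "-1 0 0 0.001 0 0 0" --pt "-1 0 0 0.001 0 0 0" --pt "-1 0 0 0.001 0 0 0"

```text
time_s: 9.55
ee_pos: [478.5, 62.9, 112.8]
ee_rot: [-180.0, -0.0, 149.8]
force: [0.0, 0.4, -0.3]
gripper_width: 57.7
gripper_force: 55.0
```

>>> apply_moves --pt "-1 0 0 0.003 0 0 0" --pt "-1 0 0 0.003 0 0 0" --pt "-1 0 0 0.003 0 0 0" --pt "-1 0 0 0.003 0 0 0" --pt "-1 0 0 0.003 0 0 0"

```text
time_s: 9.97
ee_pos: [478.6, 62.9, 128.2]
ee_rot: [180.0, 0.0, 149.9]
force: [0.4, 0.6, -0.1]
gripper_width: 57.6
gripper_force: 55.0
```

>>> apply_moves --pt "-1 0 0 0.005 0 0 0" --pt "-1 0 0 0.005 0 0 0" --pt "-1 0 0 0.005 0 0 0" --pt "-1 0 0 0.003 0 0 0" --pt "-1 0 0 0 0 0 0"

```text
time_s: 10.38
ee_pos: [479.1, 62.9, 146.7]
ee_rot: [179.9, 0.1, 149.9]
force: [0.5, 0.0, -0.3]
gripper_width: 57.8
gripper_force: 55.0
```

>>> apply_moves --pt "-1 0 0 0 0 0 0" --pt "-1 0 0 0 0 0 0" --pt "-1 0 0 0 0 0 0" --pt "-1 0 0 0 0 0 0"

```text
time_s: 10.72
ee_pos: [478.4, 62.9, 145.5]
ee_rot: [-180.0, -0.0, 149.9]
force: [0.2, -0.3, -1.3]
gripper_width: 57.3
gripper_force: 55.0
```

```bash
python3 - <<'E'
from h import *
s=status.state(); print(s["time_s"],s["ee_pos"],s["force"],s["gripper_width"])
a=cams.grab_frame("scene")["color"][190:280,260:380]; b=cams.grab_frame("wrist")["color"]
a=cv2.resize(a,(560,420),interpolation=cv2.INTER_CUBIC)
cv2.imwrite("pics/end.png",cv2.resize(np.hstack([a,b]),(800,300))[:,:,::-1])
E
```

```text
10.7167 [478.37034324  62.86005881 145.50880052] [ 0.23906738 -0.26626367 -1.33913553] 57.29045711879452
```

View pics/end.png

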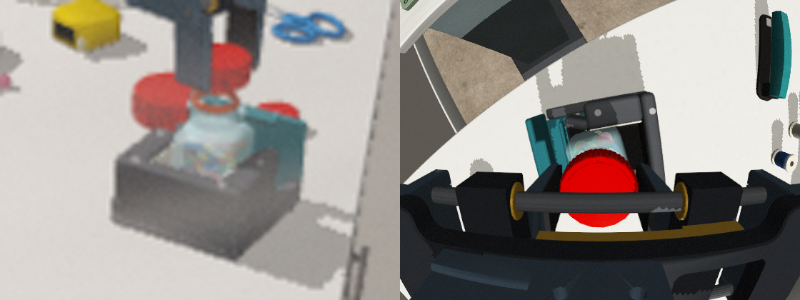

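The final picture shows the terracotta ring uncovered at (213,103), with the jar upright in the fork and the lid held in the gripper just above it.

```bash
python3 -c "
from workcell import env
print(env.job_done())"
```

```text
the job is handed in; nothing more can be done
None
```

I pushed the drawer home to its stop, then unscrewed the red lid and lifted it off; the gripper holds it level about 17 mm above the jar's mouth, with the jar still upright in the fork, and I handed the job in at about 10.7 s (no verdict was shown).

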